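# Measure the free play of a rolling mill's adjusting lever on its dial

## Task

The adjusting lever on top of the rolling mill swings freely for a way before it starts to turn the screw-down shaft; measure that free play on the dial. Swing the lever clockwise (seen from above) with a light touch until it just meets resistance, and with the lever standing there turn the dial ring by its little post until the zero line is under the lever's pointer. Then swing the lever gently back anticlockwise until it just meets resistance again and leave it there for reading, without ever forcing the lever so hard that the shaft itself turns.

Things in the scene. Friction and masses are not known exactly. Their poses are not given: they have to be found in the camera images.
- mill: small hand rolling mill, fixed: grey frame 220 mm wide (its y), 130 mm deep (its x), two steel rolls, flat grey gear cover on top, 190 mm above the bench. Origin: centre of its underside, on the vertical axis shared by shaft, dial and lever; z up. 72 mm from the axis at +y and -y small nuts stand 9 mm above the cover.
- shaft: vertical screw-down shaft, seen as a steel collar (68 mm diameter, 10 mm high) inside the dial ring. Origin: on the axis at the top of the gear cover; z up; x up to 0.15 rad from the mill's x. Stiff: some 20 N sideways on the lever's grip turns it, so 3 to 5 N of resistance already is the end of the lever's free play. Not to be turned.
- collar_mark (a point): outer end of the black line scribed on the shaft's collar, 33 mm from the axis on the shaft's +y side, 10 mm above the gear cover; it moves only if the shaft is turned.
- lever: steel lever loosely keyed on the shaft. Origin as the shaft's; z up; arm along its -x, pointer along its +x. It swings about z very lightly (under 1 N at the grip) for some tenths of a radian between the ends of its free play, starts somewhere inside it and stays where left. Arm: flat bar 14 mm wide, 33 to 42 mm above the gear cover, out to 90 mm from the axis.
- grip (a point): centre of the top of the lever's black upright grip: a cylinder 22 mm in diameter, from 44 to 78 mm above the gear cover (234 to 268 mm above the bench), standing on the arm, its centre line 75 mm from the axis.
- pointer (a point): tip of the lever's pointer, a thin dark blade across the hub from the grip, 43 mm from the axis, 5 mm above the dial. Axis, grip and pointer are in one line.
- dial: flat aluminium ring, 104 mm in diameter, on the gear cover, its top 8.5 mm above the cover, with a black line every 5 degrees over half its face. Origin as the shaft's; z up; zero line along its +x, post along its -y. Turns about z independently of lever and shaft, stiffly (about 2 N at its post), and stays where left.
- zero (a point): point on the dial's zero line (the one wide, long black radial line, 15 by 2.6 mm, in the middle of the scale), 43 mm from the axis like the pointer's tip. At first it stands 0.2 to 1.1 rad anticlockwise (from above) of where it is wanted.
- post (a point): centre of the top of the dial's upright steel post: 10 mm in diameter, from 7.5 to 28.5 mm above the gear cover (197 to 218 mm above the bench), 62 mm from the axis, 90 degrees clockwise (from above) of the zero line. The lever's arm would pass 4 mm over it.

How it is judged:
On the way, in this order (a step that is already met when the one before it is completed fails the run):
1. the lever stands at the clockwise end of its free play (y of grip in the frame of shaft above 0.012 m), for 0.2 s.
2. the dial's zero line is under the pointer with the lever still at the clockwise end (y of grip in the frame of shaft above 0.012 m and horizontal distance between zero and pointer below 0.0037 m), for 0.3 s.
At the end, for the whole second after the job is handed in: The lever is left at rest at the anticlockwise end of its free play (within 0.08 rad, 6 mm at the grip), the dial's zero line stands where the pointer was at the clockwise end (within one 5-degree division, 3.7 mm), and the shaft is where it was (collar mark within 1 mm, 2 degrees) (y of grip in the frame of shaft below -0.012 m and x of zero in the frame of shaft above 0 m and y of zero in the frame of shaft between -0.0138 and -0.0066 m and distance of collar_mark from where it was at the start of the episode below 0.001 m and angular speed of each of lever, dial below 0.05 rad/s); the robot touches nothing.
It fails at once if the shaft is turned (its collar mark moves by more than 1 mm, about 2 degrees) (distance of collar_mark from where it was at the start of the episode above 0.001 m).
It also fails if it takes over 58 s, if anything falls off the work surface, if the arm or the gripper's body presses on something with over 40 N, if the wrist force passes 120 N, or if a joint passes its speed limit or range.

## Robot

A 6-joint arm with a two-finger parallel gripper is mounted at the origin on the work surface. World frame = base frame: x ahead of the robot, y to its left, z up, the work surface at z = 0. Lengths are in m, angles in rad, forces in N, time in s.
With the tool pointing down it reaches from about 0.35 to 0.775 m from the base axis. Payload 5.5 kg.
Tool frame: the origin (TCP) lies at the very end of the fingers, on their centre line; the grasp point (between the pads) lies 19 mm behind it; z points along the fingers, y is the line along which they close (so a half turn about z gives the same grasp; the last joint's range is limited). The gripper opens to 85 mm and grips with 20 to 120 N. Pads are 22 mm wide; open, the fingers measure 114 mm over their backs; the gripper's body (76 mm by 85 mm) begins 54 mm behind the grasp point. The pads swing forward as they close: fully open they stand 13 mm farther back than shut.
Start: joints at [1.092, 0.313, 0.046, 1.304, 0, 1.431], TCP at [0.191, 0.542, 0.231] pointing down, gripper open.
Joint ranges: [-2.76, 2.76], [-0.86, 1.69], [-1.03, 1.26], [-2.2, 2.34], [-1.47, 1.5], [-3.14, 3.14]. Speed limits (rad/s): [2.57, 2.57, 3.14, 3.14, 3.14, 3.14].

## Interface

Orientations are given as a unit quaternion [w, x, y, z].
In Python, from workcell import env, imaging, ticket gives the robot as it stands. The module is installed in compiled form; this text tells all that it offers.
- The arm moves only by the tool apply_moves, never from a script. Its argument "rows" is a list of rows, each an object with "xyz": the shift along the tool's x, y, z in mm, a list of three; "turn": the turn, a rotation vector about the tool's x, y, z in rad, a list of three; "grip": the opening, from 0 (shut) to 1 (fully open). A call has 1 to 12 rows; each row is the pose to reach, as a shift and turn from the pose commanded when the call began, along the tool's axes at that moment; what a row does not reach only later rows make up. A row lasts 1/12 s, in which the tool goes at most 41.7 mm and 7.16 degrees, less where a joint would pass 70% of its speed; a pose out of reach is approached as far as the arm can. A call with a gripper value outside its range is refused whole. The fingers move at their own pace and stop on an object; "force" is the grip in N (left out, the last holds). Time passes only in rows, so rows that repeat a pose let the fingers close. It gives the time, the measured TCP pose, the force, the opening and the grip force at its end, in the units of the state.
- env.get_state(): the state, without advancing time (a new reading comes with each control period).
- imaging.read_camera(name): name is "scene" or "top"; returns a dict with "color" (480x640x3 uint8, blue, green, red), "z_map" (480x640 float32, m along the optical axis (not along the pixel's ray), 0 where there is no reading), "camera_matrix" (3x3 intrinsics, pixels), "k1" (the pictures are not rectified: a ray, as slopes to the right and down, at radius r is drawn at 1 + k1 r^2 times it, then the intrinsics apply), "view" (4x4, takes a point from world to camera coordinates). Camera axes: x right, y down, z forward; pixel columns grow to the right and rows downward; lengths in m; the calibration is good to about 2 mm. A picture is of the moment at which its call begins.
- ticket.hand_in(): hands the job in; it is judged then, once.
The state is a dict: "clock": time; "joint_pos": joint angles; "qvel": joint speeds; "tau": joint torques, N m; "tcp_pos": TCP position; "orientation": TCP orientation; "wrist_force": force on the tool from outside, world axes, zero at the start; "ft_torque": the same for the moment, N m; "finger_gap": finger opening in m; "grip_force": force on a finger pad.
Only numpy, scipy, OpenCV 4.12 (cv2) and the standard library are available. Lean on these libraries where they do the work, as an engineer would, in place of code of your own. Each camera call takes 0.05 s, during which the arm holds its last target. There are 200 camera calls.

## Working session

There is one attempt and no reset: what is moved stays moved. The work goes in short steps, Python scripts to look and compute and a tool call to move; the robot and the scene stay as the last step left them, time stands still between calls to the robot, and variables do not carry over. Pictures are saved under pics/ and viewed, at most 10 in all, crops included, and the job is handed in when it is done.

Besides the shell and the picture viewer there is one more tool, called after ">>>" by a JSON object that holds its "fn" and its "kwargs". apply_moves: Moves the arm, as the interface text tells. Its arguments: {"type":"object","properties":{"rows":{"type":"array"},"force":{"type":"number"}},"required":["rows"]}

```bash
mkdir -p pics
cat > h.py <<'E'
import numpy as np, cv2
from workcell import env, imaging, ticket
def ray(c,u,v):
    K=c["camera_matrix"];x=(u-K[0,2])/K[0,0];y=(v-K[1,2])/K[1,1]
    rd=np.hypot(x,y);r=rd
    for _ in range(20): r=rd/(1+c["k1"]*r*r)
    s=r/rd if rd>0 else 1
    V=np.array(c["view"]);R=V[:3,:3];t=V[:3,3]
    return -R.T@t, R.T@np.array([x*s,y*s,1])
def onz(c,u,v,z):
    o,d=ray(c,u,v);return o+d*(z-o[2])/d[2]
def proj(c,P):
    V=np.array(c["view"]);p=V[:3,:3]@np.array(P)+V[:3,3];x,y=p[0]/p[2],p[1]/p[2]
    f=1+c["k1"]*(x*x+y*y);K=c["camera_matrix"];return K[0,0]*x*f+K[0,2],K[1,1]*y*f+K[1,2]
E
python3 - <<'E'
from h import *
for n in("scene","top"):
    c=imaging.read_camera(n);cv2.imwrite(f"pics/{n}0.png",c["color"]);np.savez(f"{n}0.npz",**c)
    print(n,np.linalg.inv(c["view"]).round(3),c["camera_matrix"],c["k1"])
s=env.get_state();print(s)
E
```

```text
scene [[ 0.715  0.38  -0.587  0.936]
 [ 0.699 -0.415  0.582 -0.333]
 [-0.022 -0.827 -0.562  0.526]
 [ 0.     0.     0.     1.   ]] [[551.97752653   0.         323.37617898]
 [  0.         551.97752653 239.63138164]
 [  0.           0.           1.        ]] -0.10255689156853116
top [[ 0.006 -1.     0.028  0.537]
 [-1.    -0.006 -0.001  0.015]
 [ 0.001 -0.028 -1.     0.878]
 [ 0.     0.     0.     1.   ]] [[527.25345375   0.         318.55897616]
 [  0.         527.25345375 234.1695569 ]
 [  0.           0.           1.        ]] -0.11126016709999031
{'clock': 0.1, 'joint_pos': array([ 1.09242170e+00,  3.13945311e-01,  4.51233003e-02,  1.30358745e+00,
       -4.60120255e-05,  1.43123694e+00]), 'qvel': array([ 2.49203914e-04, -7.21729611e-05,  1.08963722e-03,  1.20920807e-03,
       -1.03381796e-03,  5.03941004e-04]), 'tau': array([ 2.93112294e-03, -4.81723130e+01,  2.99245387e+01,  1.26998589e-02,
       -4.19190758e-05, -3.26645377e-08]), 'tcp_pos': array([0.19091002, 0.54191938, 0.2304992 ]), 'orientation': array([-2.23339629e-04,  1.68598405e-01,  9.85684497e-01, -7.75368944e-04]), 'wrist_force': array([-0.47591426, -0.56185282,  0.42464847]), 'ft_torque': array([ 0.04478323, -0.00184148,  0.00613378]), 'grip_force': 0.0, 'finger_gap': 0.08572500923908688}
```

View pics/top0.png

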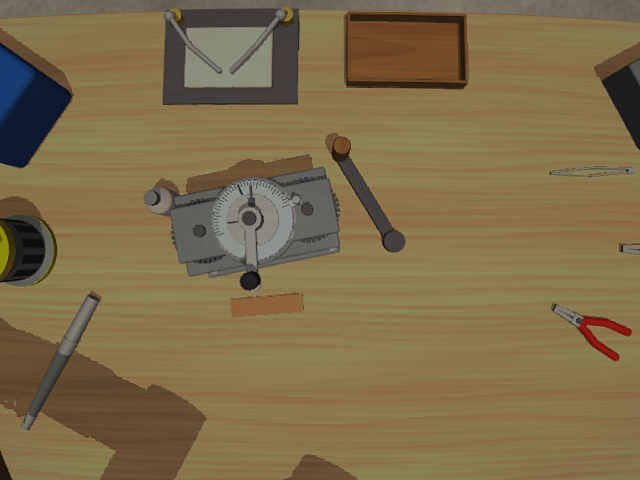

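View pics/scene0.png

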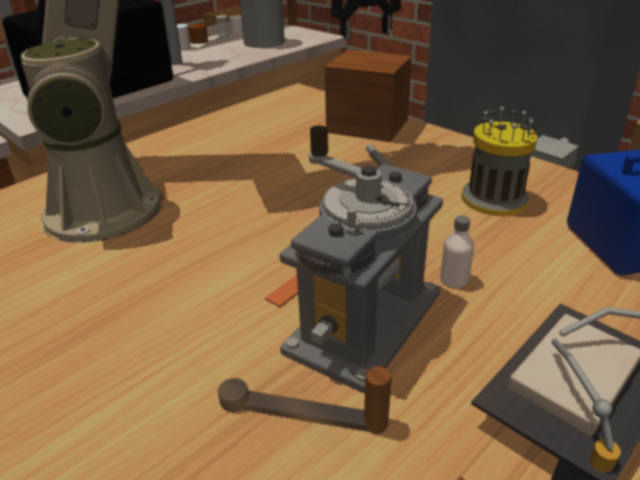

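The top view shows the mill: nuts at about (199,230) and (307,209), black grip at (250,281), post near (297,201), hub near (249,218). I'll take an enlarged crop next.

Run:
```python
from h import *
c=dict(np.load("top0.npz"))
im=c["color"][165:300,160:345];cv2.imwrite("pics/crop0.png",cv2.resize(im,None,fx=4.3,fy=4.3,interpolation=cv2.INTER_CUBIC))
n1=onz(c,199,230,.199);n2=onz(c,307,209,.199);a=(n1+n2)/2
print(n1,n2,np.linalg.norm(n1-n2),a)
m=(c["color"].max(2)<45).astype(np.uint8);m[:255]=0;m[300:]=0;m[:,:230]=0;m[:,270:]=0
print(cv2.moments(m,True)["m00"])
ys,xs=np.nonzero(m);print(xs.min(),xs.max(),ys.min(),ys.max())
(gx,gy),r=cv2.minEnclosingCircle(np.c_[xs,ys].astype(np.float32));g=onz(c,gx,gy,.268)
print(gx,gy,r,g,np.linalg.norm((g-a)[:2]))
p=onz(c,297,201,.218);print(p,np.linalg.norm((p-a)[:2]))
```

```text
[0.55990333 0.1692577  0.199     ] [0.58791288 0.02934943 0.199     ] 0.14268446920305936 [0.5739081  0.09930357 0.199     ]
281.0
240 259 271 289
249.52174377441406 279.6956481933594 10.037841796875 [0.50031634 0.09389199 0.268     ] 0.07379046287901275
[0.59647159 0.04157409 0.218     ] 0.061982280221844606
```

View pics/crop0.png

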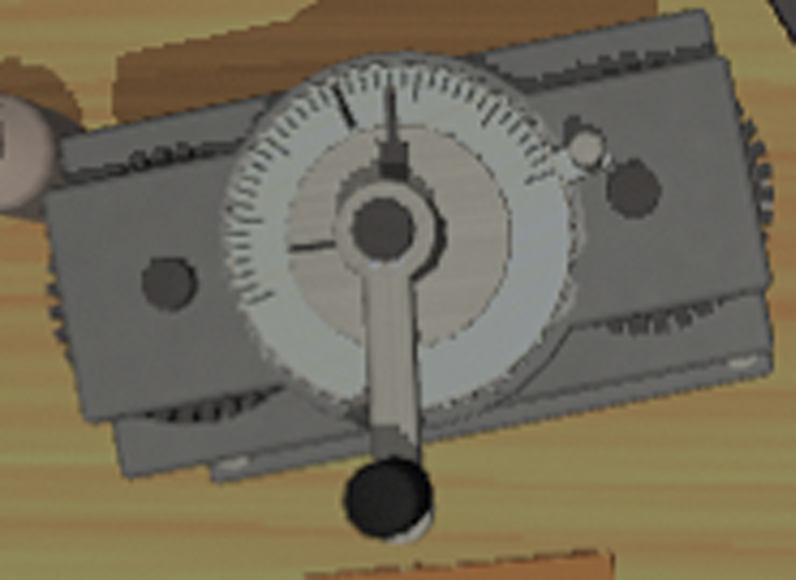

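The crop shows everything. The pointer is at crop (390,95), the wide zero line at (345,104), the post at (587,148) and the collar mark's outer end at (290,248). The sizes agree: nuts 143 mm apart, grip 74 mm and post 62 mm from the axis. I'll move to the grip's -y side with the fingers shut.

>>> {"fn": "apply_moves", "kwargs": {"rows": [{"xyz": [0,0,-40],"turn": [0,0,-0.1],"grip": 0},{"xyz": [0,0,-80],"turn": [0,0,-0.2],"grip": 0},{"xyz": [-20,-16,-99],"turn": [0,0,-0.3],"grip": 0},{"xyz": [-455,-361,-99],"turn": [0,0,-0.339],"grip": 0},{"xyz": [-455,-361,-99],"turn": [0,0,-0.339],"grip": 0},{"xyz": [-455,-361,-99],"turn": [0,0,-0.339],"grip": 0},{"xyz": [-455,-361,-99],"turn": [0,0,-0.339],"grip": 0},{"xyz": [-455,-361,-99],"turn": [0,0,-0.339],"grip": 0},{"xyz": [-455,-361,-99],"turn": [0,0,-0.339],"grip": 0},{"xyz": [-455,-361,-99],"turn": [0,0,-0.339],"grip": 0},{"xyz": [-455,-361,-99],"turn": [0,0,-0.339],"grip": 0},{"xyz": [-455,-361,-99],"turn": [0,0,-0.339],"grip": 0}]}}

```text
clock: 1.1
tcp_pos: [0.4047, 0.2013, 0.3302]
orientation: [-0.0, -0.0, 1.0, 0.0]
wrist_force: [1.3, 0.1, 0.4]
finger_gap: 0.0003
grip_force: 0.0
```

Run:
```python
from h import *
c=dict(np.load("top0.npz"));A=np.array([.5739,.0993])
f=lambda x,y,z:onz(c,160+(x+.5)/4.3-.5,165+(y+.5)/4.3-.5,z)[:2]-A
m=f(290,248,.2);z=f(345,104,.1985);p=f(390,90,.2035)
for v in(m,z,p):print(v,np.hypot(*v),np.arctan2(v[1],v[0]))
print("shaft",np.arctan2(m[1],m[0])-np.pi/2)
```

```text
[-0.00383877  0.03324395] 0.03346485496813968 1.6857599234452247
[0.03982316 0.01739443] 0.04345630209637394 0.4118157924421364
[0.04351847 0.00316916] 0.04363371697032461 0.07269507573991364
shaft 0.11496359665032818
```

>>> {"fn": "apply_moves", "kwargs": {"rows": [{"xyz": [-20,-36,0],"turn": [0,0,0],"grip": 0},{"xyz": [-40,-72,0],"turn": [0,0,0],"grip": 0},{"xyz": [-62,-108,0],"turn": [0,0,0],"grip": 0},{"xyz": [-85,-145,0],"turn": [0,0,0],"grip": 0},{"xyz": [-85,-145,0],"turn": [0,0,0],"grip": 0},{"xyz": [-85,-145,0],"turn": [0,0,0],"grip": 0},{"xyz": [-85,-145,0],"turn": [0,0,0],"grip": 0}]}}

```text
clock: 1.68
tcp_pos: [0.4889, 0.0582, 0.3298]
orientation: [-0.001, 0.0, 1.0, 0.0]
wrist_force: [-0.6, 0.7, -1.3]
finger_gap: 0.0002
grip_force: 0.0
```

>>> {"fn": "apply_moves", "kwargs": {"rows": [{"xyz": [-11,-13,25],"turn": [0,0,0],"grip": 0},{"xyz": [-11,-13,50],"turn": [0,0,0],"grip": 0},{"xyz": [-11,-13,75],"turn": [0,0,0],"grip": 0},{"xyz": [-11,-13,84],"turn": [0,0,0],"grip": 0},{"xyz": [-11,-13,84],"turn": [0,0,0],"grip": 0},{"xyz": [-11,-13,84],"turn": [0,0,0],"grip": 0},{"xyz": [-11,-13,84],"turn": [0,0,0],"grip": 0}]}}

```text
clock: 2.27
tcp_pos: [0.5009, 0.046, 0.248]
orientation: [0.001, -0.001, 1.0, 0.0]
wrist_force: [-0.4, -0.4, 0.8]
finger_gap: 0.0001
grip_force: 0.0
```

>>> {"fn": "apply_moves", "kwargs": {"rows": [{"xyz": [0,3,0],"turn": [0,0,0],"grip": 0},{"xyz": [0,6,0],"turn": [0,0,0],"grip": 0},{"xyz": [0,9,0],"turn": [0,0,0],"grip": 0},{"xyz": [0,12,0],"turn": [0,0,0],"grip": 0},{"xyz": [0,15,0],"turn": [0,0,0],"grip": 0},{"xyz": [0,18,0],"turn": [0,0,0],"grip": 0},{"xyz": [0,20,0],"turn": [0,0,0],"grip": 0},{"xyz": [0,22,0],"turn": [0,0,0],"grip": 0},{"xyz": [0,24,0],"turn": [0,0,0],"grip": 0},{"xyz": [0,24,0],"turn": [0,0,0],"grip": 0},{"xyz": [0,24,0],"turn": [0,0,0],"grip": 0}]}}

```text
clock: 3.18
tcp_pos: [0.5004, 0.0693, 0.2463]
orientation: [-0.0, -0.0, 1.0, 0.0]
wrist_force: [0.2, -1.0, -0.1]
finger_gap: -0.0
grip_force: 0.0
```

>>> {"fn": "apply_moves", "kwargs": {"rows": [{"xyz": [0,1,0],"turn": [0,0,0],"grip": 0},{"xyz": [0,2,0],"turn": [0,0,0],"grip": 0},{"xyz": [0,3,0],"turn": [0,0,0],"grip": 0},{"xyz": [0,4,0],"turn": [0,0,0],"grip": 0},{"xyz": [0,5,0],"turn": [0,0,0],"grip": 0},{"xyz": [0,6,0],"turn": [0,0,0],"grip": 0},{"xyz": [0,6,0],"turn": [0,0,0],"grip": 0}]}}

```text
clock: 3.77
tcp_pos: [0.5003, 0.0754, 0.2463]
orientation: [-0.0, -0.0, 1.0, 0.0]
wrist_force: [-0.4, 0.2, 1.0]
finger_gap: -0.0002
grip_force: 0.1
```

```bash
cat > g.py <<'E'
from h import *
import sys
c=imaging.read_camera("top");np.savez(f"{sys.argv[1]}.npz",**c)
cv2.imwrite(f"pics/{sys.argv[1]}.png",cv2.resize(c["color"][165:300,160:345],None,fx=4.3,fy=4.3,interpolation=cv2.INTER_CUBIC))
print(env.get_state()["wrist_force"].round(2))
E
python3 g.py t1
```

```text
[ 0.88 -0.12 -0.08]
```

View pics/t1.png

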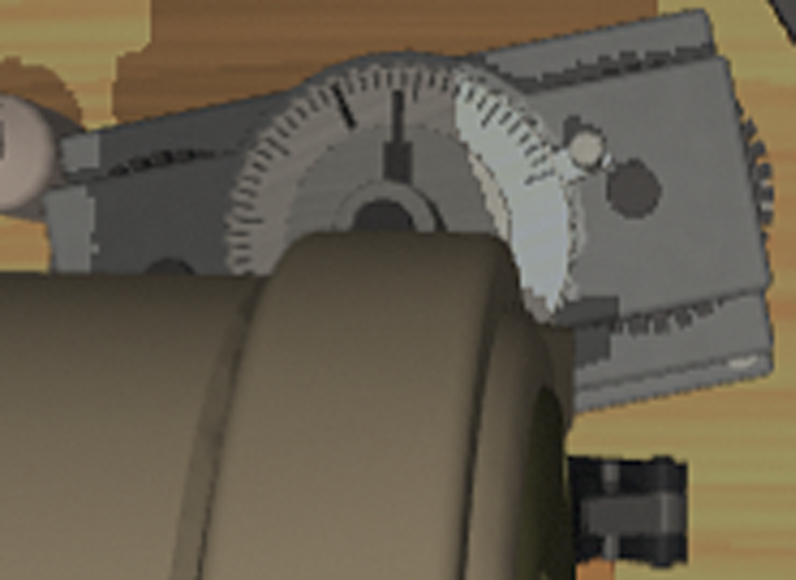

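The pointer has moved to crop x = 398 (it was 390), so the finger is moving the lever. I'll keep pushing in small steps.

>>> {"fn": "apply_moves", "kwargs": {"rows": [{"xyz": [0,1,0],"turn": [0,0,0],"grip": 0},{"xyz": [0,2,0],"turn": [0,0,0],"grip": 0},{"xyz": [0,3,0],"turn": [0,0,0],"grip": 0},{"xyz": [0,4,0],"turn": [0,0,0],"grip": 0},{"xyz": [0,5,0],"turn": [0,0,0],"grip": 0},{"xyz": [0,5,0],"turn": [0,0,0],"grip": 0}]}}

```text
clock: 4.32
tcp_pos: [0.5004, 0.0804, 0.2463]
orientation: [0.0, -0.0, 1.0, 0.0]
wrist_force: [-0.6, -0.0, -0.3]
finger_gap: 0.0
grip_force: 0.0
```

>>> {"fn": "apply_moves", "kwargs": {"rows": [{"xyz": [0,1,0],"turn": [0,0,0],"grip": 0},{"xyz": [0,1.5,0],"turn": [0,0,0],"grip": 0},{"xyz": [0,2,0],"turn": [0,0,0],"grip": 0},{"xyz": [0,2,0],"turn": [0,0,0],"grip": 0}]}}

```text
clock: 4.65
tcp_pos: [0.5004, 0.0823, 0.2463]
orientation: [0.0, -0.0, 1.0, 0.0]
wrist_force: [0.2, -0.2, 0.5]
finger_gap: -0.0002
grip_force: 0.1
```

>>> {"fn": "apply_moves", "kwargs": {"rows": [{"xyz": [0,0.5,0],"turn": [0,0,0],"grip": 0},{"xyz": [0,1,0],"turn": [0,0,0],"grip": 0},{"xyz": [0,1,0],"turn": [0,0,0],"grip": 0}]}}

```text
clock: 4.9
tcp_pos: [0.5004, 0.0833, 0.2463]
orientation: [0.0, -0.0, 1.0, 0.0]
wrist_force: [-0.5, -0.2, -1.3]
finger_gap: -0.0001
grip_force: 0.1
```

>>> {"fn": "apply_moves", "kwargs": {"rows": [{"xyz": [0,0.5,0],"turn": [0,0,0],"grip": 0},{"xyz": [0,1,0],"turn": [0,0,0],"grip": 0},{"xyz": [0,1,0],"turn": [0,0,0],"grip": 0}]}}

```text
clock: 5.15
tcp_pos: [0.5004, 0.0843, 0.2463]
orientation: [0.0, -0.0, 1.0, 0.0]
wrist_force: [0.1, -0.8, 0.6]
finger_gap: 0.0
grip_force: 0.1
```

>>> {"fn": "apply_moves", "kwargs": {"rows": [{"xyz": [0,0.5,0],"turn": [0,0,0],"grip": 0},{"xyz": [0,1,0],"turn": [0,0,0],"grip": 0},{"xyz": [0,1,0],"turn": [0,0,0],"grip": 0}]}}

```text
clock: 5.4
tcp_pos: [0.5004, 0.0849, 0.2463]
orientation: [0.0, -0.0, 1.0, -0.0]
wrist_force: [-1.4, -1.9, 0.3]
finger_gap: 0.0002
grip_force: 1.1
```

>>> {"fn": "apply_moves", "kwargs": {"rows": [{"xyz": [0,0.5,0],"turn": [0,0,0],"grip": 0},{"xyz": [0,0.5,0],"turn": [0,0,0],"grip": 0},{"xyz": [0,0.5,0],"turn": [0,0,0],"grip": 0}]}}

```text
clock: 5.65
tcp_pos: [0.5003, 0.0851, 0.2463]
orientation: [-0.0, 0.0, 1.0, -0.001]
wrist_force: [-0.9, -4.7, 0.2]
finger_gap: 0.0001
grip_force: 2.6
```

Resistance is 4.7 N with the TCP stalled, so this is the clockwise end. I'll back off and go round to the far side of the post.

>>> {"fn": "apply_moves", "kwargs": {"rows": [{"xyz": [0,-8,0],"turn": [0,0,0],"grip": 0},{"xyz": [0,-25,0],"turn": [0,0,0],"grip": 0},{"xyz": [0,-40,-30],"turn": [0,0,0],"grip": 0},{"xyz": [-30,-48,-52],"turn": [0,0,0],"grip": 0},{"xyz": [-60,-48,-54],"turn": [0,0,0],"grip": 0},{"xyz": [-90,-48,-54],"turn": [0,0,0],"grip": 0},{"xyz": [-124,-48,-54],"turn": [0,0,0],"grip": 0},{"xyz": [-124,-48,-54],"turn": [0,0,0],"grip": 0},{"xyz": [-124,-48,-54],"turn": [0,0,0],"grip": 0},{"xyz": [-124,-48,-54],"turn": [0,0,0],"grip": 0}]}}

```text
clock: 6.48
tcp_pos: [0.624, 0.0378, 0.2996]
orientation: [-0.001, -0.0, 1.0, 0.001]
wrist_force: [-0.4, 0.1, -0.1]
finger_gap: -0.0004
grip_force: 0.0
```

>>> {"fn": "apply_moves", "kwargs": {"rows": [{"xyz": [0,0,25],"turn": [0,0,0],"grip": 0},{"xyz": [0,0,50],"turn": [0,0,0],"grip": 0},{"xyz": [0,0,75],"turn": [0,0,0],"grip": 0},{"xyz": [0,0,88],"turn": [0,0,0],"grip": 0},{"xyz": [0,0,94.5],"turn": [0,0,0],"grip": 0},{"xyz": [0,0,94.5],"turn": [0,0,0],"grip": 0},{"xyz": [0,0,94.5],"turn": [0,0,0],"grip": 0}]}}

```text
clock: 7.07
tcp_pos: [0.624, 0.0379, 0.2072]
orientation: [0.001, -0.0, 1.0, 0.0]
wrist_force: [-0.1, -0.2, 0.2]
finger_gap: 0.0003
grip_force: 0.0
```

>>> {"fn": "apply_moves", "kwargs": {"rows": [{"xyz": [3,0,0],"turn": [0,0,0],"grip": 0},{"xyz": [6,0,0],"turn": [0,0,0],"grip": 0},{"xyz": [9,0,0],"turn": [0,0,0],"grip": 0},{"xyz": [12,0,0],"turn": [0,0,0],"grip": 0},{"xyz": [15,0,0],"turn": [0,0,0],"grip": 0},{"xyz": [18,0,0],"turn": [0,0,0],"grip": 0},{"xyz": [21,0,0],"turn": [0,0,0],"grip": 0},{"xyz": [24,0,0],"turn": [0,0,0],"grip": 0},{"xyz": [27,0,0],"turn": [0,0,0],"grip": 0},{"xyz": [30,0,0],"turn": [0,0,0],"grip": 0},{"xyz": [30,0,0],"turn": [0,0,0],"grip": 0}]}}

```text
clock: 7.98
tcp_pos: [0.5933, 0.038, 0.2056]
orientation: [-0.001, -0.0, 1.0, 0.0]
wrist_force: [0.6, -0.4, 0.5]
finger_gap: 0.0002
grip_force: 0.1
```

```bash
python3 g.py t2
```

```text
[-0.05 -0.34 -0.13]
```

View pics/t2.png

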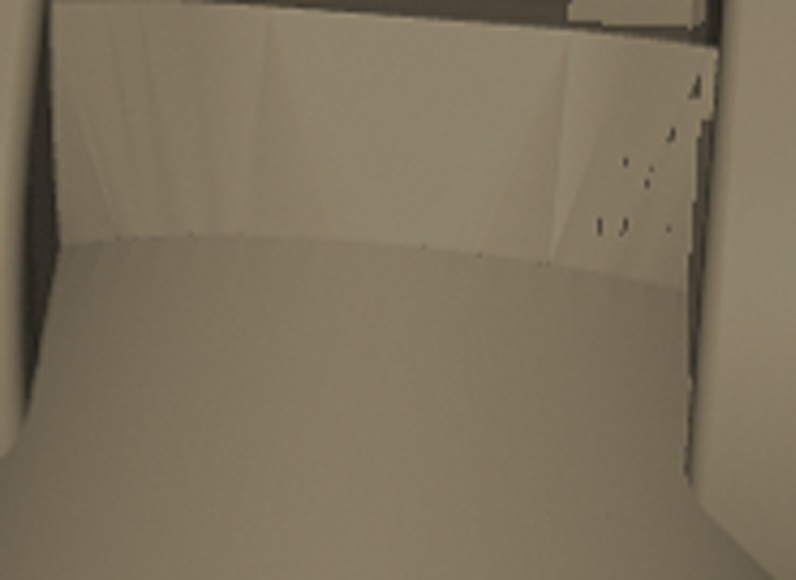

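The arm hides the dial in the top view, so I'll use the scene camera.

Run:
```python
from h import *
c=imaging.read_camera("scene");np.savez("s2.npz",**c)
cv2.imwrite("pics/s2.png",cv2.resize(c["color"][120:280,270:460],None,fx=3.7,fy=3.7,interpolation=cv2.INTER_CUBIC))
```

```text
(no output)
```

View pics/s2.png

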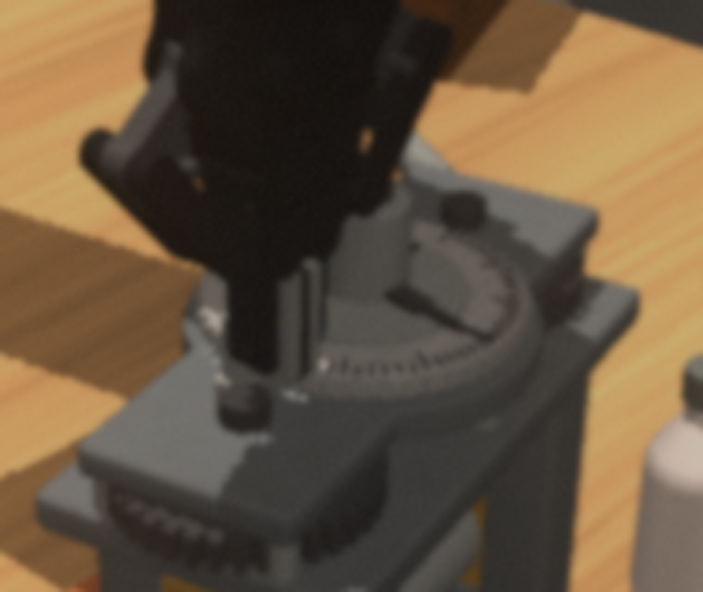

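The gripper is behind the post. The pointer runs from about (400,295) to (490,335) in the crop, with a dark line close to its tip. I'll compare that with projected positions.

Run:
```python
from h import *
c=dict(np.load("s2.npz"));A=np.array([.5739,.0993])
im=c["color"][120:280,270:460].copy()
def q(r,t,z):
    u,v=proj(c,[A[0]+r*np.cos(t),A[1]+r*np.sin(t),z]);return ((u-270+.5)*3.7-.5).__round__(),((v-120+.5)*3.7-.5).__round__()
for t in(-.2,-.11,0,.055,.15,.25):print(t,"tip",q(.043,t,.2035),"zero in/out",q(.036,t,.1985),q(.051,t,.1985),"post",q(.062,t-np.pi/2,.2185))
G=cv2.resize(im[60:100,95:145],None,fx=14,fy=14,interpolation=cv2.INTER_CUBIC)
cv2.imwrite("pics/s2b.png",cv2.convertScaleAbs(G,alpha=1.8))
```

```text
-0.2 tip (446, 343) zero in/out (431, 347) (463, 368) post (196, 303)
-0.11 tip (456, 339) zero in/out (439, 344) (474, 363) post (207, 311)
0 tip (466, 333) zero in/out (447, 339) (486, 356) post (223, 319)
0.055 tip (471, 330) zero in/out (451, 337) (492, 353) post (231, 323)
0.15 tip (478, 325) zero in/out (457, 332) (500, 346) post (247, 329)
0.25 tip (484, 318) zero in/out (462, 327) (507, 339) post (265, 335)
```

View pics/s2b.png

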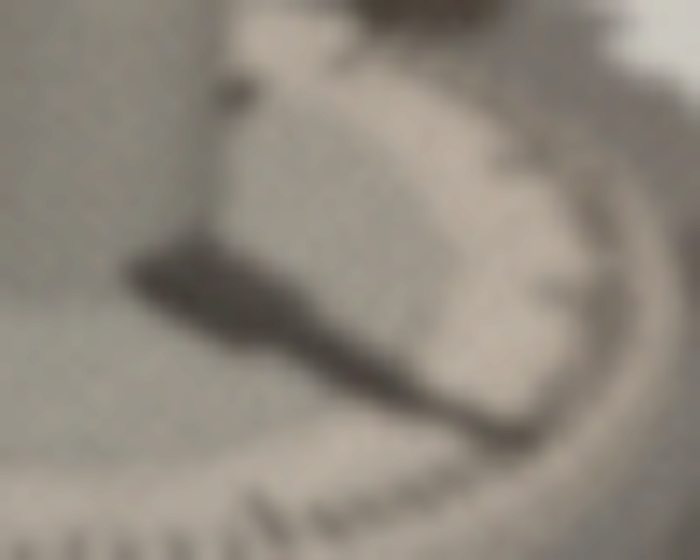

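It can't be resolved reliably here, so I'll lift away sideways and use the top view.

>>> {"fn": "apply_moves", "kwargs": {"rows": [{"xyz": [-6,0,0],"turn": [0,0,0],"grip": 0},{"xyz": [-6,0,-25],"turn": [0,0,0],"grip": 0},{"xyz": [-6,-30,-60],"turn": [0,0,0],"grip": 0},{"xyz": [-6,-70,-60],"turn": [0,0,0],"grip": 0},{"xyz": [-6,-110,-60],"turn": [0,0,0],"grip": 0},{"xyz": [-6,-150,-60],"turn": [0,0,0],"grip": 0},{"xyz": [-6,-180,-60],"turn": [0,0,0],"grip": 0},{"xyz": [-6,-180,-60],"turn": [0,0,0],"grip": 0}]}}

```text
clock: 8.75
tcp_pos: [0.6005, -0.1478, 0.2649]
orientation: [-0.0, 0.003, 1.0, -0.001]
wrist_force: [0.5, 1.2, 0.3]
finger_gap: 0.0002
grip_force: 0.0
```

```bash
python3 g.py t3
```

```text
[-0.76 -0.04  0.27]
```

View pics/t3.png

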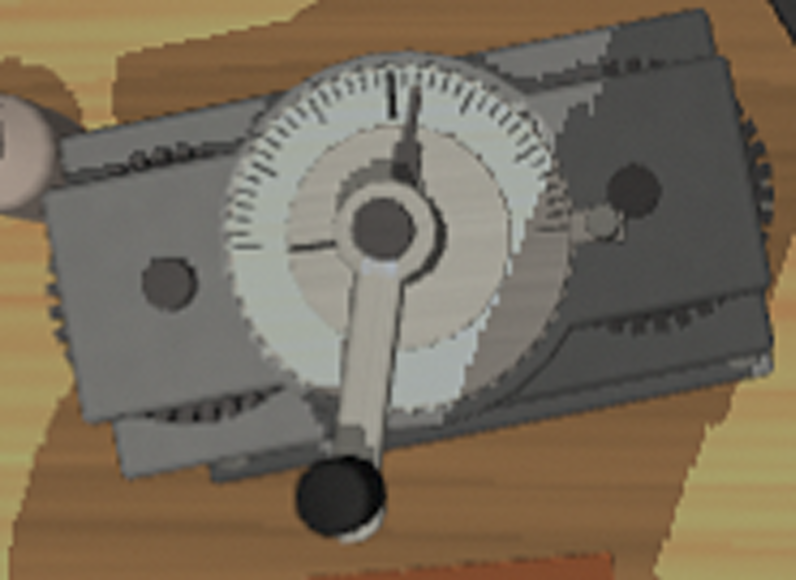

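The lever stands at the clockwise end, with the pointer tip at (415,88) and the collar mark unmoved. The zero line is at (392,95), so it still needs to go a bit further clockwise.

Run:
```python
from h import *
c=dict(np.load("t3.npz"));A=np.array([.5739,.0993])
f=lambda x,y,z:onz(c,160+(x+.5)/4.3-.5,165+(y+.5)/4.3-.5,z)[:2]-A
a=[]
for n,v in dict(z=f(391.5,94,.1985),p=f(415,88,.2035),post=f(604,222,.218),grip=-f(341,495,.268),mark=f(290,248,.2)).items():
    a.append(np.arctan2(v[1],v[0]));print(n,v.round(4),np.hypot(*v).round(4),a[-1].round(3))
```

```text
z [0.0429 0.0033] 0.043 0.078
p [ 0.0441 -0.0043] 0.0444 -0.098
post [ 0.0034 -0.0617] 0.0618 -1.515
grip [ 0.0737 -0.0069] 0.0741 -0.094
mark [-0.0038  0.0332] 0.0335 1.686
```

>>> {"fn": "apply_moves", "kwargs": {"rows": [{"xyz": [-4,35,0],"turn": [0,0,0],"grip": 0},{"xyz": [-4,75,0],"turn": [0,0,0],"grip": 0},{"xyz": [-4,115,0],"turn": [0,0,0],"grip": 0},{"xyz": [-4,150,0],"turn": [0,0,0],"grip": 0},{"xyz": [-4,180,0],"turn": [0,0,0],"grip": 0},{"xyz": [-4,180,0],"turn": [0,0,0],"grip": 0},{"xyz": [-4,180,20],"turn": [0,0,0],"grip": 0},{"xyz": [-4,180,40],"turn": [0,0,0],"grip": 0},{"xyz": [-4,180,60],"turn": [0,0,0],"grip": 0},{"xyz": [-4,180,60],"turn": [0,0,0],"grip": 0},{"xyz": [-4,180,60],"turn": [0,0,0],"grip": 0}]}}

```text
clock: 9.72
tcp_pos: [0.6033, 0.0383, 0.2048]
orientation: [-0.002, -0.0, 1.0, 0.0]
wrist_force: [-0.8, -0.8, 0.7]
finger_gap: 0.0004
grip_force: 0.0
```

>>> {"fn": "apply_moves", "kwargs": {"rows": [{"xyz": [3,0,0],"turn": [0,0,0],"grip": 0},{"xyz": [6,0,0],"turn": [0,0,0],"grip": 0},{"xyz": [9,0,0],"turn": [0,0,0],"grip": 0},{"xyz": [12,0,0],"turn": [0,0,0],"grip": 0},{"xyz": [15,0,0],"turn": [0,0,0],"grip": 0},{"xyz": [18,0,0],"turn": [0,0,0],"grip": 0},{"xyz": [20,0,0],"turn": [0,0,0],"grip": 0},{"xyz": [20,0,0],"turn": [0,0,0],"grip": 0},{"xyz": [20,0,0],"turn": [0,0,0],"grip": 0}]}}

```text
clock: 10.47
tcp_pos: [0.5842, 0.0378, 0.2059]
orientation: [0.0, -0.0, 1.0, 0.0]
wrist_force: [1.5, 0.7, 0.3]
finger_gap: 0.0
grip_force: 0.4
```

>>> {"fn": "apply_moves", "kwargs": {"rows": [{"xyz": [0.8,0,0],"turn": [0,0,0],"grip": 0},{"xyz": [0.8,0,0],"turn": [0,0,0],"grip": 0},{"xyz": [0.8,0,0],"turn": [0,0,0],"grip": 0},{"xyz": [-6,0,0],"turn": [0,0,0],"grip": 0},{"xyz": [-6,0,-35],"turn": [0,0,0],"grip": 0},{"xyz": [-6,0,-70],"turn": [0,0,0],"grip": 0},{"xyz": [-6,0,-100],"turn": [0,0,0],"grip": 0},{"xyz": [20,30,-100],"turn": [0,0,0],"grip": 0},{"xyz": [45,60,-100],"turn": [0,0,0],"grip": 0},{"xyz": [70,90,-100],"turn": [0,0,0],"grip": 0},{"xyz": [86,120,-100],"turn": [0,0,0],"grip": 0},{"xyz": [86,120,-100],"turn": [0,0,0],"grip": 0}]}}

```text
clock: 11.47
tcp_pos: [0.495, 0.1618, 0.3063]
orientation: [-0.001, -0.003, 1.0, 0.001]
wrist_force: [-0.0, 0.5, -0.3]
finger_gap: 0.0001
grip_force: 0.0
```

```bash
python3 g.py t4
```

```text
[-0.17 -0.38  0.28]
```

View pics/t4.png

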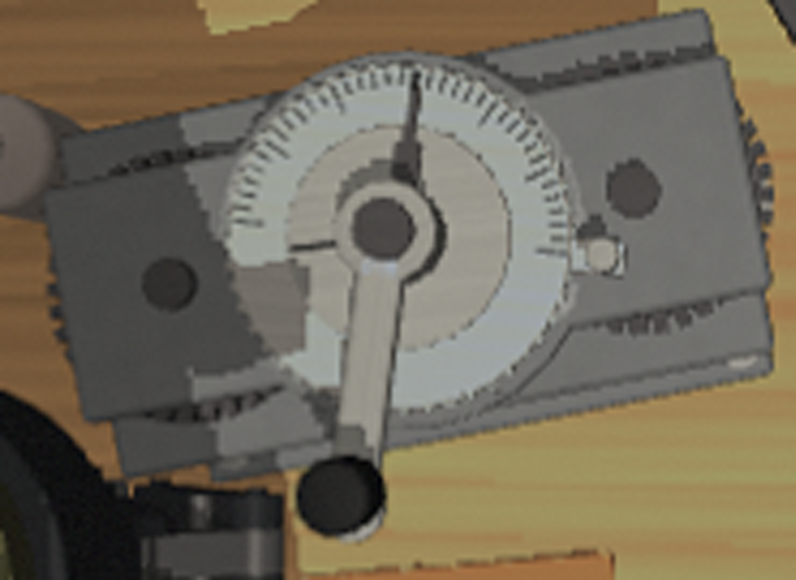

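The zero line is now hidden exactly under the pointer at (415,80). I'll lower on the grip's +y side and push back.

>>> {"fn": "apply_moves", "kwargs": {"rows": [{"xyz": [-3,0,20],"turn": [0,0,0],"grip": 0},{"xyz": [-5,0,40],"turn": [0,0,0],"grip": 0},{"xyz": [-5,0,60],"turn": [0,0,0],"grip": 0},{"xyz": [-5,0,60],"turn": [0,0,0],"grip": 0},{"xyz": [-5,-8,60],"turn": [0,0,0],"grip": 0},{"xyz": [-5,-16,60],"turn": [0,0,0],"grip": 0},{"xyz": [-5,-21,60],"turn": [0,0,0],"grip": 0},{"xyz": [-5,-24,60],"turn": [0,0,0],"grip": 0},{"xyz": [-5,-24,60],"turn": [0,0,0],"grip": 0}]}}

```text
clock: 12.27
tcp_pos: [0.504, 0.1327, 0.2469]
orientation: [0.001, 0.001, 1.0, 0.0]
wrist_force: [0.8, -0.1, 0.7]
finger_gap: -0.0
grip_force: 0.0
```

>>> {"fn": "apply_moves", "kwargs": {"rows": [{"xyz": [0,-1.5,0],"turn": [0,0,0],"grip": 0},{"xyz": [0,-3,0],"turn": [0,0,0],"grip": 0},{"xyz": [0,-4.5,0],"turn": [0,0,0],"grip": 0},{"xyz": [0,-6,0],"turn": [0,0,0],"grip": 0},{"xyz": [0,-7.5,0],"turn": [0,0,0],"grip": 0},{"xyz": [0,-9,0],"turn": [0,0,0],"grip": 0},{"xyz": [0,-10.5,0],"turn": [0,0,0],"grip": 0},{"xyz": [0,-12,0],"turn": [0,0,0],"grip": 0},{"xyz": [0,-13.5,0],"turn": [0,0,0],"grip": 0},{"xyz": [0,-15,0],"turn": [0,0,0],"grip": 0},{"xyz": [0,-15,0],"turn": [0,0,0],"grip": 0}]}}

```text
clock: 13.18
tcp_pos: [0.5034, 0.1184, 0.2458]
orientation: [0.0, 0.0, 1.0, -0.0]
wrist_force: [-0.5, 0.7, -0.2]
finger_gap: -0.0001
grip_force: 0.0
```

>>> {"fn": "apply_moves", "kwargs": {"rows": [{"xyz": [0,-1,0],"turn": [0,0,0],"grip": 0},{"xyz": [0,-2,0],"turn": [0,0,0],"grip": 0},{"xyz": [0,-3,0],"turn": [0,0,0],"grip": 0},{"xyz": [0,-4,0],"turn": [0,0,0],"grip": 0},{"xyz": [0,-5,0],"turn": [0,0,0],"grip": 0},{"xyz": [0,-6,0],"turn": [0,0,0],"grip": 0},{"xyz": [0,-7,0],"turn": [0,0,0],"grip": 0},{"xyz": [0,-8,0],"turn": [0,0,0],"grip": 0},{"xyz": [0,-9,0],"turn": [0,0,0],"grip": 0},{"xyz": [0,-9,0],"turn": [0,0,0],"grip": 0}]}}

```text
clock: 14.02
tcp_pos: [0.5034, 0.1095, 0.2458]
orientation: [0.0, -0.0, 1.0, -0.0]
wrist_force: [0.8, -0.2, -0.5]
finger_gap: -0.0003
grip_force: 0.0
```

>>> {"fn": "apply_moves", "kwargs": {"rows": [{"xyz": [0,-0.7,0],"turn": [0,0,0],"grip": 0},{"xyz": [0,-1.4,0],"turn": [0,0,0],"grip": 0},{"xyz": [0,-2,0],"turn": [0,0,0],"grip": 0},{"xyz": [0,-2,0],"turn": [0,0,0],"grip": 0}]}}

```text
clock: 14.35
tcp_pos: [0.5034, 0.1076, 0.2458]
orientation: [0.0, -0.0, 1.0, -0.0]
wrist_force: [0.1, -0.7, 0.1]
finger_gap: -0.0003
grip_force: 0.1
```

>>> {"fn": "apply_moves", "kwargs": {"rows": [{"xyz": [0,-0.5,0],"turn": [0,0,0],"grip": 0},{"xyz": [0,-1,0],"turn": [0,0,0],"grip": 0},{"xyz": [0,-1.5,0],"turn": [0,0,0],"grip": 0},{"xyz": [0,-1.5,0],"turn": [0,0,0],"grip": 0}]}}

```text
clock: 14.68
tcp_pos: [0.5034, 0.1061, 0.2458]
orientation: [0.0, -0.0, 1.0, 0.0]
wrist_force: [0.1, 0.8, 0.5]
finger_gap: -0.0002
grip_force: 0.1
```

>>> {"fn": "apply_moves", "kwargs": {"rows": [{"xyz": [0,-0.5,0],"turn": [0,0,0],"grip": 0},{"xyz": [0,-1,0],"turn": [0,0,0],"grip": 0},{"xyz": [0,-1,0],"turn": [0,0,0],"grip": 0}]}}

```text
clock: 14.93
tcp_pos: [0.5034, 0.1051, 0.2458]
orientation: [0.0, -0.0, 1.0, 0.0]
wrist_force: [-0.3, 0.2, -0.2]
finger_gap: 0.0001
grip_force: 0.1
```

>>> {"fn": "apply_moves", "kwargs": {"rows": [{"xyz": [0,-0.5,0],"turn": [0,0,0],"grip": 0},{"xyz": [0,-1,0],"turn": [0,0,0],"grip": 0},{"xyz": [0,-1,0],"turn": [0,0,0],"grip": 0}]}}

```text
clock: 15.18
tcp_pos: [0.5034, 0.1041, 0.2458]
orientation: [0.0, -0.0, 1.0, 0.0]
wrist_force: [1.6, 0.8, 0.5]
finger_gap: 0.0001
grip_force: 0.1
```

>>> {"fn": "apply_moves", "kwargs": {"rows": [{"xyz": [0,-0.5,0],"turn": [0,0,0],"grip": 0},{"xyz": [0,-1,0],"turn": [0,0,0],"grip": 0},{"xyz": [0,-1,0],"turn": [0,0,0],"grip": 0}]}}

```text
clock: 15.43
tcp_pos: [0.5034, 0.1031, 0.2458]
orientation: [0.0, -0.0, 1.0, 0.0]
wrist_force: [1.0, -0.3, -0.5]
finger_gap: -0.0001
grip_force: 0.2
```

>>> {"fn": "apply_moves", "kwargs": {"rows": [{"xyz": [0,-0.5,0],"turn": [0,0,0],"grip": 0},{"xyz": [0,-1,0],"turn": [0,0,0],"grip": 0},{"xyz": [0,-1,0],"turn": [0,0,0],"grip": 0}]}}

```text
clock: 15.68
tcp_pos: [0.5034, 0.1021, 0.2458]
orientation: [0.0, -0.0, 1.0, 0.0]
wrist_force: [-0.0, 0.3, -0.1]
finger_gap: -0.0002
grip_force: 0.2
```

>>> {"fn": "apply_moves", "kwargs": {"rows": [{"xyz": [0,-0.5,0],"turn": [0,0,0],"grip": 0},{"xyz": [0,-1,0],"turn": [0,0,0],"grip": 0},{"xyz": [0,-1,0],"turn": [0,0,0],"grip": 0}]}}

```text
clock: 15.93
tcp_pos: [0.5034, 0.1011, 0.2458]
orientation: [0.0, -0.0, 1.0, 0.0]
wrist_force: [0.3, 0.0, -0.1]
finger_gap: 0.0001
grip_force: 0.2
```

>>> {"fn": "apply_moves", "kwargs": {"rows": [{"xyz": [0,-0.5,0],"turn": [0,0,0],"grip": 0},{"xyz": [0,-0.5,0],"turn": [0,0,0],"grip": 0},{"xyz": [0,-0.5,0],"turn": [0,0,0],"grip": 0}]}}

```text
clock: 16.18
tcp_pos: [0.5033, 0.1006, 0.2458]
orientation: [-0.0, -0.0, 1.0, 0.0]
wrist_force: [-0.8, 0.6, 0.1]
finger_gap: 0.0003
grip_force: 0.1
```

>>> {"fn": "apply_moves", "kwargs": {"rows": [{"xyz": [0,-0.5,0],"turn": [0,0,0],"grip": 0},{"xyz": [0,-1,0],"turn": [0,0,0],"grip": 0},{"xyz": [0,-1,0],"turn": [0,0,0],"grip": 0}]}}

```text
clock: 16.43
tcp_pos: [0.5034, 0.0997, 0.2458]
orientation: [0.0, -0.0, 1.0, 0.0]
wrist_force: [0.6, -0.3, -0.3]
finger_gap: -0.0003
grip_force: 0.2
```

>>> {"fn": "apply_moves", "kwargs": {"rows": [{"xyz": [0,-0.5,0],"turn": [0,0,0],"grip": 0},{"xyz": [0,-0.8,0],"turn": [0,0,0],"grip": 0},{"xyz": [0,-0.8,0],"turn": [0,0,0],"grip": 0}]}}

```text
clock: 16.68
tcp_pos: [0.5034, 0.0988, 0.2458]
orientation: [0.0, -0.0, 1.0, 0.0]
wrist_force: [0.9, 0.5, 0.1]
finger_gap: -0.0
grip_force: 0.2
```

>>> {"fn": "apply_moves", "kwargs": {"rows": [{"xyz": [0,-0.5,0],"turn": [0,0,0],"grip": 0},{"xyz": [0,-0.8,0],"turn": [0,0,0],"grip": 0},{"xyz": [0,-0.8,0],"turn": [0,0,0],"grip": 0}]}}

```text
clock: 16.93
tcp_pos: [0.5034, 0.0985, 0.2458]
orientation: [0.0, -0.0, 1.0, 0.001]
wrist_force: [0.5, 3.3, -0.6]
finger_gap: 0.0002
grip_force: 1.5
```

>>> {"fn": "apply_moves", "kwargs": {"rows": [{"xyz": [0,-0.5,0],"turn": [0,0,0],"grip": 0},{"xyz": [0,-0.8,0],"turn": [0,0,0],"grip": 0},{"xyz": [0,-0.8,0],"turn": [0,0,0],"grip": 0}]}}

```text
clock: 17.18
tcp_pos: [0.5034, 0.0984, 0.2458]
orientation: [0.0, -0.0, 1.0, 0.001]
wrist_force: [0.6, 5.9, 0.9]
finger_gap: -0.0002
grip_force: 3.0
```

```bash
python3 g.py t5
```

```text
[0.14 5.12 0.34]
```

View pics/t5.png

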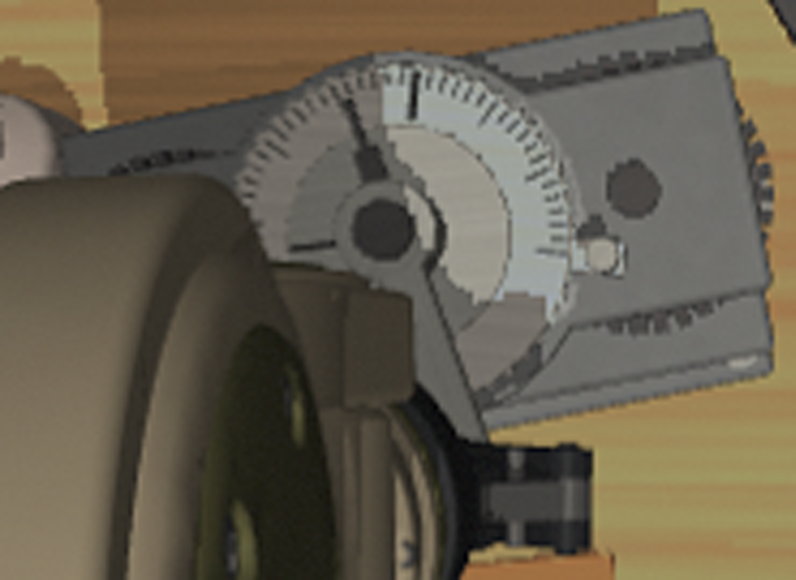

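Resistance is about 5 N at the anticlockwise end. The pointer is at (345,100), the zero line stayed at (414,95) and the collar mark is unmoved at (290,248). I'll retreat.

>>> {"fn": "apply_moves", "kwargs": {"rows": [{"xyz": [0,8,0],"turn": [0,0,0],"grip": 0},{"xyz": [0,25,0],"turn": [0,0,0],"grip": 0},{"xyz": [0,45,0],"turn": [0,0,0],"grip": 0},{"xyz": [0,65,-30],"turn": [0,0,0],"grip": 0},{"xyz": [0,75,-60],"turn": [0,0,0],"grip": 0},{"xyz": [0,75,-60],"turn": [0,0,0],"grip": 0},{"xyz": [0,75,-60],"turn": [0,0,0],"grip": 0},{"xyz": [0,75,-60],"turn": [0,0,0],"grip": 0}]}}

```text
clock: 17.9
tcp_pos: [0.5033, 0.1722, 0.3055]
orientation: [0.0, -0.0, 1.0, -0.0]
wrist_force: [1.0, -0.5, 0.1]
finger_gap: 0.0002
grip_force: 0.0
```

Run:
```python
from h import *
c=imaging.read_camera("top");A=np.array([.5739,.0993])
m=(c["color"].max(2)<45).astype(np.uint8);m[:250]=0;m[300:]=0;m[:,:245]=0;m[:,300:]=0
n,l,s,ce=cv2.connectedComponentsWithStats(m)
for i in range(1,n):
    if s[i,4]>80:
        g=onz(c,*ce[i],.268)[:2]-A;print(s[i],g,np.hypot(*g),np.arctan2(-g[1],-g[0])-.115)
d=dict(np.load("t5.npz"));v=onz(d,160+414.5/4.3-.5,165+95/4.3-.5,.1985)[:2]-A;t=np.arctan2(v[1],v[0])-.115;print("zero",np.hypot(*v),.043*np.sin(t))
```

```text
[259 268  20  18 268] [-0.06942147 -0.02732595] 0.07460595622820647 0.2599976832691596
zero 0.04292225997360318 -0.00835975918963395
```

```bash
python3 -c "
from workcell import ticket
print(ticket.hand_in())"
```

```text
the job is handed in; nothing more can be done
None
```

The job is handed in at about 18 s of the 58 s: the lever is at the anticlockwise end, the zero line is where the pointer stood at the clockwise end, and the collar mark looked unmoved; free play is about 0.47 rad (27°, roughly 5.4 divisions), estimated from the lever's two end positions in the top-camera pictures.

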